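Load the leak alarm's battery

ROBOT

A 7-joint arm with a two-finger parallel gripper is mounted at the origin on the work surface. World frame = base frame: x ahead of the robot, y to its left, z up, the work surface at z = 0. Lengths are in m, angles in rad, forces in N, time in s.
With the tool pointing down it reaches from about 0.4 to 0.85 m from the base axis. Payload 10.4 kg.
Tool frame: the origin (TCP) lies at the very end of the fingers, on their centre line; the grasp point (between the pads) lies r.pinch_z behind it (r.pinch_z is the distance from the TCP to the grasp point, in m); z points along the fingers, x is the direction in which the jaws open and shut, and the axes are right-handed (so a half turn about z gives the same grasp; the last joint's range is limited). The gripper opens to 87 mm and grips with 3 to 60 N. Pads are 19 mm wide; open, the fingers measure 117 mm over their backs; the gripper's body (75 mm by 190 mm) begins 51 mm behind the grasp point.
Start: joints at [-1.174, 0.332, -0.065, 1.46, 0.022, 1.35, -0.088], TCP at [0.255, 0.571, 0.193] pointing down, gripper open.
Joint ranges: [-2.6, 2.6], [-0.5, 2.12], [-1.47, 1.34], [0.16, 2.42], [-1.27, 4.41], [0.06, 2.06], [-2.6, 2.6]. Speed limits (rad/s): [2.22, 2.22, 2.79, 2.79, 3.14, 3.14, 3.14].

INTERFACE

Orientations are given as a unit quaternion [x, y, z, w].
In Python, from bench import r gives the robot as it stands.
- The arm moves only by the tool carry_out, never from a script. Its argument "increments" is text: rows parted by semicolons, each of 7 numbers parted by spaces: the turn, a rotation vector about the tool's x, y, z in degrees, then the shift along the tool's x, y, z in m, then the finger opening in m, from 0 to 0.087. A call has exactly 5 rows; each row is the pose to reach, as a shift and turn from the pose measured when the call began, along the tool's axes at that moment; what a row does not reach only later rows make up. A row lasts 1/8 s, in which the tool goes at most 62.5 mm and 10.7 degrees, less where a joint would pass 70% of its speed; a pose out of reach is approached as far as the arm can. A call with a gripper value outside its range is refused whole. The fingers move at their own pace and stop on an object; "squeeze" is the grip in N (left out, the last holds). Time passes only in rows, so rows that repeat a pose let the fingers close, or fill a call up. It gives the time, the measured TCP pose, the force and the opening at its end, in the units of the state.
- r.read_state(): the state, without advancing time (a new reading comes with each control period).
- r.camera(name): name is "side" or "top" or "wrist"; returns (picture, depth): 480x640x3 uint8, blue, green, red; 480x640 float32, m along the optical axis (not along the pixel's ray), 0 where there is no reading.
- r.camera_model(name): a dict with "K" (3x3 intrinsics, pixels), "extrinsics" (4x4, takes a point from camera to world coordinates). Camera axes: x right, y down, z forward; pixel columns grow to the right and rows downward; lengths in m; the calibration is good to about 2 mm. A picture is of the moment at which its call begins: read the wrist's pose just before it. camera_model takes no time and is no camera call; for the wrist camera it gives the pose at the moment of the call.
- r.close_job(): hands the job in, once; it reports no verdict.
The state is a dict: "time": time; "joint_positions": joint angles; "joint_vel": joint speeds; "joint_torque": joint torques, N m; "ee_pos": TCP position; "eef_rot": TCP orientation; "ft_force": force on the tool from outside, world axes, zero at the start; "torque": the same for the moment, N m; "width": finger opening in m.
Only numpy, scipy, OpenCV 4.12 (cv2) and the standard library are available. Lean on these libraries where they do the work, as an engineer would, in place of code of your own. Each camera call takes 0.05 s, during which the arm holds its last target.

TASK

Put the new battery into the leak alarm: pick the larger of the two cells out of the drip tray, push its flat end back against the coil spring in the alarm's open bay while its nub end is still raised, then drop the nub end in so that the cell lies level and fully home between spring and fixed contact, and let go. Go by feel and be gentle: never squash the spring solid or ram the cell into the alarm, and leave everything else where it is.

Things in the scene. Friction and masses are not known exactly. Their poses are not given: they have to be found in the camera images.
- cell: The larger cell: grey cylinder with bare steel ends, 34 mm diameter, can 58 mm long plus a centred nub (9 mm diameter, 3 mm long): 61 mm in all. About 0.14 kg. Lies on its side in the tray, axis 20 mm above the table. Origin at the middle of the can on its axis; x runs along the can from the flat end (-29 mm) to the nub end (+29 mm). It may roll about x. Can be gripped across its diameter at mid length.
- cell_nub (a point): Centre of the tip of the larger cell's nub (x = +32 mm on the cell's axis).
- cell_flat (a point): Centre of the larger cell's flat end (x = -29 mm on the cell's axis).
- small_cell: A smaller cell of the same look (26 mm diameter, can 46 mm long, 3 mm nub), also in the tray: not wanted, leave it. Origin at the middle of the can, x axis towards its nub. The two cells may have changed places.
- tray: Fixed ribbed white drip tray, 320 x 400 mm, rim 16 mm high; floor 3 mm above the table, with ribs 4 mm high and 3 mm wide at 26 mm pitch along its x axis. Origin on the table under its centre. Both cells lie between ribs, along them, nubs towards tray -x. The other things stand on the ribs.
- alarm: Leak alarm, fixed on the table: base plate 236 x 100 mm, 8 mm thick, with an open battery bay between a low block at its -x end (x -101 to -65 mm, top 28 mm above the table) and a grilled siren block at its +x end (x +67 to +127 mm, top 41 mm). Origin on the table under the bay's nominal middle, z up; x runs along the bay from the coil spring (-x end) to the fixed contact (+x end).
- bay (a point): Nominal middle of the bay, on its floor (10 mm above the table), axes as the alarm's. The bay is a grey insert, 90 x 50 mm, clipped into a slot up to 8 mm either way along x from nominal, differently each time; spring, contact and cheeks shift with it. No pose tells this shift: find it by feel. It stays put under the forces of the job.
- spring_nominal (a point): Centre of the spring's face at rest, if the insert were at nominal (28 mm to -x of point bay, 15 mm above the bay floor). The coil ends in an upright steel disc of 12 mm diameter that is pushed towards -x. Behind it, 13 mm from its rest face, stands a wall 22 mm above the bay floor.
- contact_nominal (a point): Top of the face of the fixed contact, if the insert were at nominal: an upright steel tab 16 mm wide, 20 mm above the bay floor, 28 mm to +x of point bay. The gap to the spring at rest is 56 mm. Side cheeks 38 mm apart, flared at the top, 18 mm high, stand at both ends of the bay (x -41 to -21 and +22 to +38 mm from its middle); between them the sides are open for fingers down to the floor.
- home_nominal (a point): Where the middle of the can lies when home, if the insert were at nominal: on the bay floor, cell axis level and 27 mm above the table, along the alarm's x, flat end towards the spring, nub touching the fixed contact. Friction at its ends can hold it some mm above the floor: then it needs a light push down.
- spring (a joint): How far the bay's coil spring is pressed, in m: 0 at rest; about 0.005 with the cell home; squashed solid at 0.0085 (to be avoided: stay under 0.0083). It pushes back with about 2 N at once, plus 1.2 N per mm (8 N home, 12 N nearly solid).
- bay_cover: The bay's loose cover, a white plate 100 x 50 x 6 mm on the table beside the alarm, origin under its centre: leave it.
- tub: Grey flip-top tub, 90 mm diameter, 63 mm high, in the tray, origin at its base: leave it.
- shaker: Stainless steel shaker, 82 mm diameter, 154 mm high, in the tray, origin at its base: leave it.
- spray: Closed spray bottle, 72 mm diameter, 199 mm high, in the tray, origin at its base: leave it.
- brush: Wooden-backed shoe brush, 50 x 150 x 42 mm, in the tray near the robot, long side across the ribs, origin under its middle: leave it.
- spatula: Blue silicone spatula, 260 mm long, in the tray along its +y side, origin under its middle: leave it.
Things that resemble listed ones, but are neither listed nor needed, are in the scene too. What is shaped like the cell but green is not meant.

How it is judged:
On the way, in this order (a step that is already met when the one before it is completed fails the run):
1. the larger cell is lifted clear of the tray (height (world z) of cell above 0.055 m), for 0.1 s.
2. the cell's flat end presses the spring by at least 3 mm while its nub end is still raised, its nub tip at least 10 mm higher than when home (value of joint spring above 0.003 m and z of cell_nub in the frame of alarm above 0.037 m and z of cell_flat in the frame of alarm below 0.05 m and x of cell_flat in the frame of alarm between -0.055 and -0.008 m and contact force between cell and alarm above 1 N), for 0.1 s.
At the end, for the whole second after the job is handed in: The larger cell lies at rest in the bay, level and fully home: both ends' centres within 3 mm of 27 mm above the table and within 5 mm of the bay's centre line, nub towards the fixed contact, the spring held pressed by the cell by 3.5 to 6.5 mm (z of cell_nub in the frame of alarm between 0.024 and 0.03 m and z of cell_flat in the frame of alarm between 0.024 and 0.03 m and x of cell_nub in the frame of alarm between 0.017 and 0.039 m and y of cell_nub in the frame of alarm between -0.005 and 0.005 m and y of cell_flat in the frame of alarm between -0.005 and 0.005 m and value of joint spring between 0.0035 and 0.0065 m and linear speed of cell below 0.01 m/s); the robot touches nothing.
It fails at once if the coil spring is squashed solid (pressed beyond 8.3 mm) (value of joint spring above 0.0083 m).
It fails at once if the cell is rammed into the alarm with more than 40 N (contact force between cell and alarm above 40 N).
It fails at once if any other thing (small cell, cover, tub, shaker, spray bottle, brush, spatula) is moved by more than 25 mm (distance of any of small_cell, bay_cover, tub, shaker, spray, brush, spatula from where it was at the start of the episode above 0.025 m).
It also fails if it takes over 72 s, if anything falls off the work surface, if the arm or the gripper's body presses on something with over 40 N, if the wrist force passes 120 N, or if a joint passes its speed limit or range.

## Working session

There is one attempt and no reset: what is moved stays moved. The work goes in short steps, Python scripts to look and compute and a tool call to move; the robot and the scene stay as the last step left them, time stands still between calls to the robot, and variables do not carry over. Pictures are saved under pics/ and viewed, and the job is handed in when it is done.

Besides the shell and the picture viewer there is one more tool, called after "Request:" as name(argument=value, ...) on one line, values as JSON. carry_out: Moves the arm, as the interface text tells. Its arguments: {"type":"object","properties":{"increments":{"type":"string"},"squeeze":{"type":"number"}},"required":["increments"]}

```bash
ls; mkdir -p pics; python3 - <<'E'
from bench import r
import cv2
s=r.read_state();print(s, r.pinch_z)
for n in ("top","side"):
    p,d=r.camera(n);cv2.imwrite(f"pics/{n}0.png",p)
    import numpy as np; np.save(f"pics/{n}0.npy",d)
    m=r.camera_model(n);print(n,np.round(m["K"],1).tolist(),np.round(m["extrinsics"],4).tolist())
E
```

```text
pics
{'time': 0.0, 'joint_positions': array([-1.17357783,  0.33289868, -0.06466423,  1.46094525,  0.02159016,
        1.34987   , -0.08850748]), 'joint_vel': array([ 0.00053884, -0.00085264,  0.00046321,  0.0009126 ,  0.00012176,
        0.00031068,  0.00048094]), 'joint_torque': array([-5.67999723e-04, -6.23276424e+01,  2.41984375e-02, -3.89878428e+01,
       -6.12617657e-02,  4.04244557e-02,  1.93969368e-04]), 'ee_pos': array([0.25459786, 0.5703311 , 0.19243524]), 'eef_rot': array([ 8.38932190e-01,  5.44235493e-01, -5.79555034e-04,  4.15721976e-04]), 'ft_force': array([-0.09717131, -0.29640681, -0.72601443]), 'torque': array([0.00072227, 0.02291292, 0.02069118]), 'width': 0.0869649097724081} 0.0187
top [[500.5, 0.0, 321.9], [0.0, 500.5, 243.9], [0.0, 0.0, 1.0]] [[-0.0052, -0.9978, 0.0656, 0.4957], [-1.0, 0.0052, -0.0003, 0.0008], [0.0, -0.0656, -0.9978, 1.1542], [0.0, 0.0, 0.0, 1.0]]
side [[605.9, 0.0, 315.1], [0.0, 605.9, 235.5], [0.0, 0.0, 1.0]] [[0.7252, -0.4568, 0.5152, -0.1169], [-0.6883, -0.5018, 0.5239, -0.6979], [0.0192, -0.7345, -0.6783, 0.9854], [0.0, 0.0, 0.0, 1.0]]
```

View pics/top0.png

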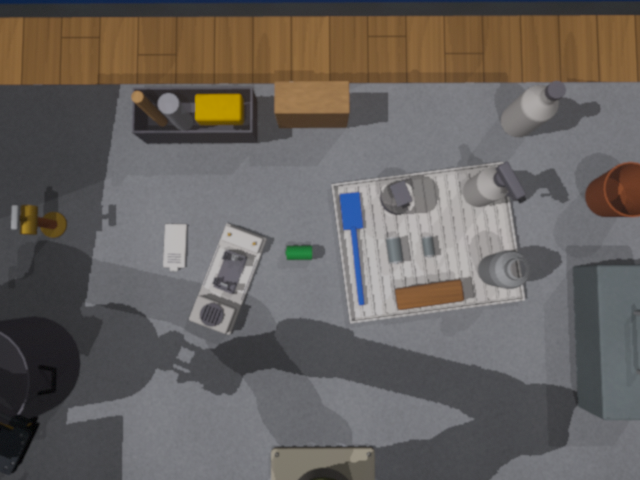

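View pics/side0.png

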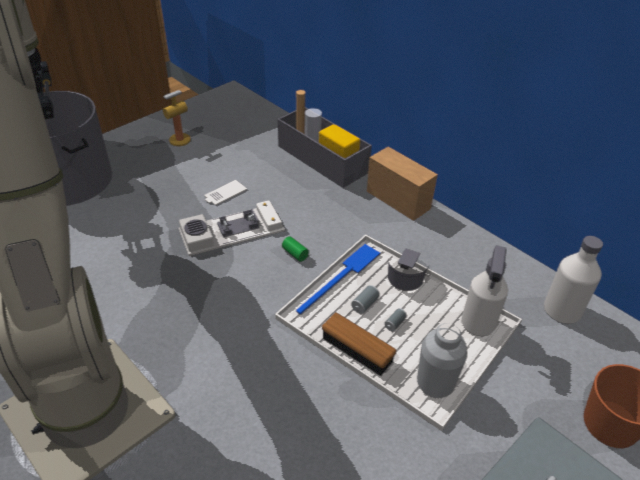

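```bash
cat > h.py <<'E'
import numpy as np, cv2
from bench import r
def ray(n,u,v,m=None):
    m=m or r.camera_model(n);K=np.array(m["K"]);E=np.array(m["extrinsics"])
    d=E[:3,:3]@np.linalg.inv(K)@np.array([u,v,1.]);return E[:3,3],d
def onz(n,u,v,z,m=None):
    o,d=ray(n,u,v,m);return o+d*(z-o[2])/d[2]
def proj(n,P,m=None):
    m=m or r.camera_model(n);K=np.array(m["K"]);E=np.array(m["extrinsics"])
    p=E[:3,:3].T@(np.array(P)-E[:3,3]);q=K@p;return q[:2]/q[2]
E
python3 - <<'E'
from h import *
t=cv2.imread("pics/top0.png");s=cv2.imread("pics/side0.png")
a=cv2.resize(t[215:345,180:280],None,fx=4,fy=4,interpolation=cv2.INTER_CUBIC)
b=cv2.resize(t[180:280,370:460],None,fx=4,fy=4,interpolation=cv2.INTER_CUBIC)
h=np.zeros((520,800,3),np.uint8);h[:,:400]=a;h[:400,400:760]=b
cv2.imwrite("pics/crop_t.png",h)
c=cv2.resize(s[190:260,170:300],None,fx=6,fy=6,interpolation=cv2.INTER_CUBIC)
cv2.imwrite("pics/crop_s.png",c)
for p in [(395,248),(430,244),(299,252)]: print(p,onz("top",*p,0.03).round(3))
E
```

```text
(395, 248) [ 0.559 -0.164  0.03 ]
(430, 244) [ 0.568 -0.243  0.03 ]
(299, 252) [0.552 0.052 0.03 ]
```

View pics/crop_t.png

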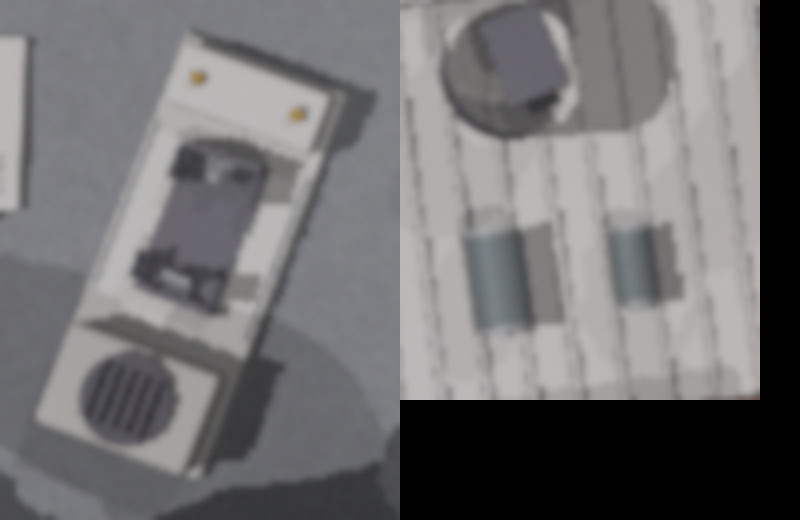

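View pics/crop_s.png

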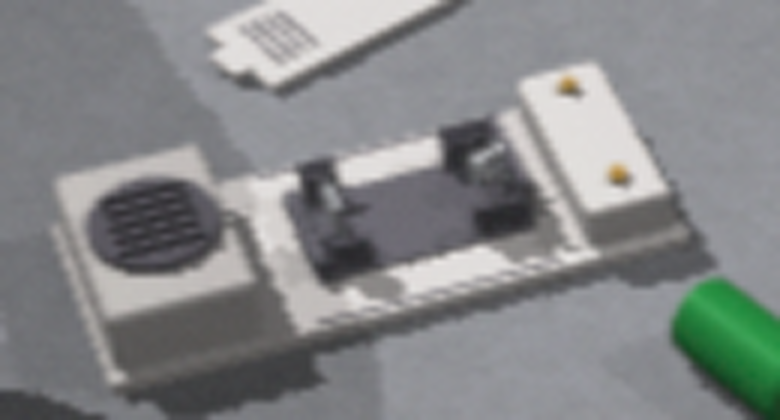

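```bash
cat >> h.py <<'E'
from scipy.spatial.transform import Rotation as R
def pose():
    s=r.read_state();return np.array(s["ee_pos"]),R.from_quat(s["eef_rot"]),s
def Rt(yaw,tilt=0):
    # yaw: dir of tool x (deg), tool z down; tilt: rot about tool x (deg)
    x=np.array([np.cos(np.radians(yaw)),np.sin(np.radians(yaw)),0]);z=np.array([0,0,-1.]);y=np.cross(z,x)
    return R.from_matrix(np.c_[x,y,z])*R.from_rotvec([np.radians(tilt),0,0])
def inc(P,Rw):
    p,q,s=pose()
    rv=(q.inv()*Rw).as_rotvec(degrees=True);t=q.inv().apply(np.array(P)-p)
    print("turn",rv.round(2),"shift",t.round(4),"|",np.linalg.norm(rv).round(1),np.linalg.norm(t).round(3),"t",round(s["time"],3),"p",p.round(4),"F",np.round(s["ft_force"],1),"w",round(s["width"],4))
def wrist(name):
    m=r.camera_model("wrist");p,d=r.camera("wrist");cv2.imwrite(f"pics/{name}.png",p);np.savez(f"pics/{name}.npz",d=d,K=m["K"],E=m["extrinsics"])
def ld(name):
    z=np.load(f"pics/{name}.npz");return {"K":z["K"],"extrinsics":z["E"]},z["d"]
E
python3 - <<'E'
from h import *
p,q,s=pose();m=r.camera_model("wrist");E=np.array(m["extrinsics"])
print("K",np.round(m["K"],1).tolist());print("cam in tool",q.inv().apply(E[:3,3]-p).round(4),(q.inv()*R.from_matrix(E[:3,:3])).as_matrix().round(3).tolist())
print(onz("top",229,272,0.01),onz("top",215,390-215+0,0.01) )
print(onz("top",180+190/4,215+35/4,0.028),onz("top",180+35/4,215+415/4,0.041))
inc([0.52,0.21,0.30],Rt(68))
E
```

```text
K [[336.0, 0.0, 319.3], [0.0, 336.0, 238.7], [0.0, 0.0, 1.0]]
cam in tool [ 0.0005 -0.0712 -0.1918] [[1.0, 0.0, -0.001], [0.0, 0.964, 0.264], [0.001, -0.264, 0.964]]
[0.50767865 0.21275042 0.01      ] [0.73178223 0.24667221 0.01      ]
[0.61644179 0.21356426 0.028     ] [0.40477832 0.29513798 0.041     ]
turn [ 0.    0.07 -2.05] shift [-0.2211  0.3893 -0.1072] | 2.1 0.46 t 0.1 p [0.2546 0.5704 0.1925] F [-0.5 -0.3 -0.2] w 0.0869
```

Request:
carry_out(increments="0 0 -2 -0.044 0.076 -0.006 0.087;0 0 -2 -0.088 0.155 -0.006 0.087;0 0 -2 -0.13 0.23 -0.006 0.087;0 0 -2 -0.17 0.31 -0.006 0.087;0 0 -2 -0.22 0.385 0.02 0.087")

```text
time: 0.72
ee_pos: [0.4413, 0.3184, 0.1905]
eef_rot: [0.829, 0.559, -0.0, 0.0]
ft_force: [0.8, 1.4, -1.2]
width: 0.087
```

Request:
carry_out(increments="0 0 0 -0.044 0.076 0.01 0.087;0 0 0 -0.052 0.09 0.02 0.087;0 0 0 -0.052 0.09 0.02 0.087;0 0 0 -0.052 0.09 0.02 0.087;0 0 0 -0.052 0.09 0.02 0.087")

```text
time: 1.35
ee_pos: [0.5045, 0.2379, 0.1708]
eef_rot: [0.829, 0.56, 0.0, 0.0]
ft_force: [0.3, -0.4, -0.3]
width: 0.0872
```

```bash
python3 - <<'E'
from h import *
inc([0.52,0.21,0.16],Rt(68))
wrist("w1")
E
```

```text
turn [ 0.01 -0.01  0.08] shift [-0.0201  0.0248  0.0108] | 0.1 0.034 t 1.35 p [0.5045 0.2379 0.1708] F [ 0.3 -0.4 -0.3] w 0.0872
```

View pics/w1.png

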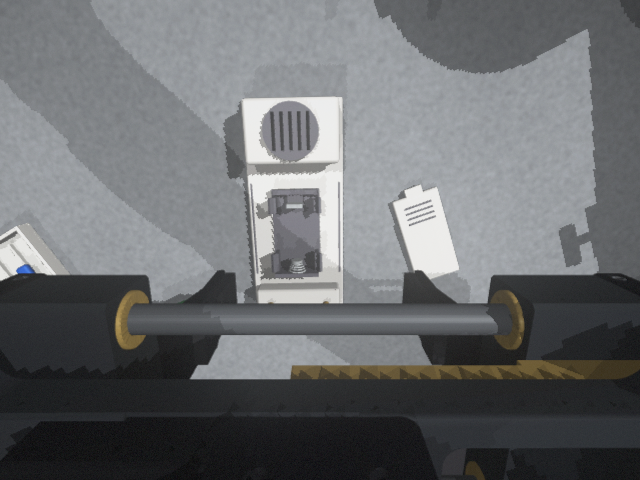

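Request:
carry_out(increments="0 0 0 -0.01 0.03 0.0 0.087;0 0 0 -0.02 0.055 0.0 0.087;0 0 0 -0.02 0.055 0 0.087;0 0 0 -0.02 0.055 0 0.087;0 0 0 -0.02 0.055 0 0.087")

```text
time: 2.02
ee_pos: [0.5474, 0.1999, 0.1709]
eef_rot: [0.828, 0.56, 0.0, -0.0]
ft_force: [-0.4, 0.2, -0.4]
width: 0.0873
```

```bash
python3 - <<'E'
from h import *
wrist("w2")
p=cv2.imread("pics/w2.png");cv2.imwrite("pics/w2c.png",cv2.resize(p[20:310,200:400],None,fx=2,fy=2,interpolation=cv2.INTER_CUBIC))
p,q,s=pose();print(p,s["eef_rot"],s["ft_force"])
E
```

```text
[0.54754395 0.19973743 0.17092137] [ 8.28220185e-01  5.60402773e-01  2.21853630e-04 -8.83188481e-05] [-0.03449821 -0.27760714 -0.46134619]
```

View pics/w2c.png

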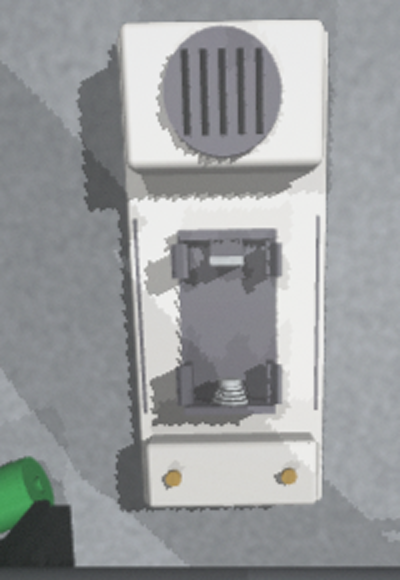

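```bash
python3 - <<'E'
from h import *
m,d=ld("w2");K=m["K"];E=m["extrinsics"]
v,u=np.mgrid[:480,:640];P=np.stack([(u-K[0,2])/K[0,0]*d,(v-K[1,2])/K[1,1]*d,d],-1)@E[:3,:3].T+E[:3,3]
ok=(d>0)&(u>200)&(u<400)&(v>15)&(v<300)&(abs(P[...,0]-.5)<.2)&(abs(P[...,1]-.22)<.12)
print("table z",np.median(P[ok&(P[...,2]<.005)][:,2]))
for lo,hi in((.036,.046),(.023,.033)):
    M=(ok&(P[...,2]>lo)&(P[...,2]<hi)).astype(np.uint8)
    M=cv2.morphologyEx(M,cv2.MORPH_OPEN,np.ones((7,7)))
    n,L,st,c=cv2.connectedComponentsWithStats(M)
    for i in range(1,n):
        if st[i,4]<300: continue
        X=P[L==i];r_=cv2.minAreaRect((X[:,:2]*1000).astype(np.float32));print(st[i],np.median(X[:,2]).round(4),np.round(r_[0],1),np.round(r_[1],1),round(r_[2],1))
E
```

```text
table z 0.0003309588593002899
[ 282   33   59   65 3128] 0.0404 [415.3 244.9] [51.5 51.7] 70.9
[ 273  239   86   34 2674] 0.0283 [583.5 181.3] [90.1 36.1] 68.9
```

```bash
cat >> h.py <<'E'
AO=np.array([0.5059,0.2107,0]);AA=159.2
def al(Pw):
    a=np.radians(AA);X=np.array([np.cos(a),np.sin(a)]);Y=np.array([-X[1],X[0]]);dd=np.array(Pw)[:2]-AO[:2];return np.array([dd@X,dd@Y,Pw[2]])
def wd(Pa):
    a=np.radians(AA);X=np.array([np.cos(a),np.sin(a),0]);Y=np.array([-X[1],X[0],0]);return AO+X*Pa[0]+Y*Pa[1]+np.array([0,0,Pa[2]])
E
python3 - <<'E'
from h import *
m,d=ld("w2")
for n,(cu,cv),z in [("tab top L",(208,258),.030),("tab top R",(243,258),.030),("spring wall top mid",(228,408),.032),("spr top front disc",(231,381),.031),("insert end TL",(180,231),.018),("siren TL",(121,22),.041),("siren TR",(326,22),.041),("low BL",(148,505),.028),("low BR",(320,503),.028),("low TL",(148,436),.028),("low TR",(316,436),.028),("cheeks L",(180,300),.01),("cheek R",(276,300),.01)]:
    P=onz("wrist",200+cu/2,20+cv/2,z,m);print(n,(al(P)*1000).round(1))
p=cv2.imread("pics/w2.png");cv2.imwrite("pics/w2d.png",cv2.resize(p[125:235,280:350],None,fx=5,fy=5,interpolation=cv2.INTER_CUBIC))
E
```

```text
tab top L [26.6  8.5 30. ]
tab top R [26.3 -8.2 30. ]
spring wall top mid [-46.7   0.5  32. ]
spr top front disc [-33.1  -1.3  31. ]
insert end TL [39.6 22.4 18. ]
siren TL [124.1  42.   41. ]
siren TR [122.5 -45.   41. ]
low BL [-99.6  44.3  28. ]
low BR [-100.1  -47.1   28. ]
low TL [-61.6  42.2  28. ]
low TR [-63.2 -44.5  28. ]
cheeks L [ 5.8 24.5 10. ]
cheek R [  4.9 -25.   10. ]
```

View pics/w2d.png

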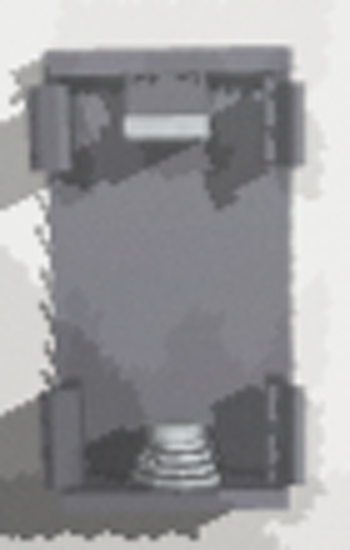

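```bash
python3 - <<'E'
from h import *
inc([0.60,-0.16,0.17],Rt(95))
E
```

```text
turn [ 1.000e-02 -2.000e-02 -2.683e+01] shift [-0.3144  0.1825  0.0008] | 26.8 0.364 t 2.075 p [0.5475 0.1997 0.1709] F [-0.  -0.3 -0.5] w 0.0871
```

Request:
carry_out(increments="0 0 -6 -0.052 0.03 0 0.087;0 0 -12 -0.105 0.06 0 0.087;0 0 -18 -0.157 0.09 0 0.087;0 0 -24 -0.21 0.12 0 0.087;0 0 -27 -0.262 0.15 0 0.087")

```text
time: 2.7
ee_pos: [0.5895, -0.1004, 0.1712]
eef_rot: [0.673, 0.739, 0.001, 0.0]
ft_force: [0.9, -0.3, 0.7]
width: 0.0873
```

```bash
python3 - <<'E'
from h import *
inc([0.60,-0.16,0.17],Rt(95))
E
```

```text
turn [ 0.06 -0.04  0.38] shift [-0.0603  0.0049  0.0011] | 0.4 0.061 t 2.7 p [ 0.5895 -0.1004  0.1712] F [ 0.9 -0.3  0.7] w 0.0873
```

Request:
carry_out(increments="0 0 0 -0.04 0.005 0 0.087;0 0 0 -0.06 0.005 0 0.087;0 0 0 -0.06 0.005 0 0.087;0 0 0 -0.06 0.005 0 0.087;0 0 0 -0.06 0.005 0 0.087")

```text
time: 3.32
ee_pos: [0.6003, -0.1575, 0.1711]
eef_rot: [0.672, 0.74, 0.001, -0.0]
ft_force: [0.4, -0.7, 0.7]
width: 0.087
```

```bash
python3 - <<'E'
from h import *
wrist("w3")
p=cv2.imread("pics/w3.png");cv2.imwrite("pics/w3c.png",cv2.resize(p[20:320,180:480],None,fx=2,fy=2,interpolation=cv2.INTER_CUBIC))
m,d=ld("w3");K=m["K"];E=m["extrinsics"]
v,u=np.mgrid[:480,:640];P=np.stack([(u-K[0,2])/K[0,0]*d,(v-K[1,2])/K[1,1]*d,d],-1)@E[:3,:3].T+E[:3,3]
ok=(d>0)&(v<300)&(abs(P[...,0]-.56)<.06)&(P[...,1]>-.3)&(P[...,1]<-.12)
M=(ok&(P[...,2]>.013)&(P[...,2]<.06)).astype(np.uint8)
n,L,st,c=cv2.connectedComponentsWithStats(M)
for i in range(1,n):
    if st[i,4]<200: continue
    X=P[L==i];r_=cv2.minAreaRect((X[:,:2]*1000).astype(np.float32));print(st[i],X[:,2].max().round(4),np.round(r_[0],1),np.round(r_[1],1),round(r_[2],1), np.round(cv2.fitLine((X[X[:,2]>X[:,2].max()-.005][:,:2]*1000).astype(np.float32),2,0,.01,.01).ravel(),3))
E
```

```text
[ 298  143   36   64 2064] 0.0398 [ 556.5 -165.3] [60.4 34.1] 7.2 [ 9.91000e-01  1.36000e-01  5.56890e+02 -1.65252e+02]
[ 225  150   29   51 1249] 0.0312 [ 564.7 -242.7] [48.5 25.9] 6.8 [ 9.93000e-01  1.22000e-01  5.65384e+02 -2.42164e+02]
```

View pics/w3c.png

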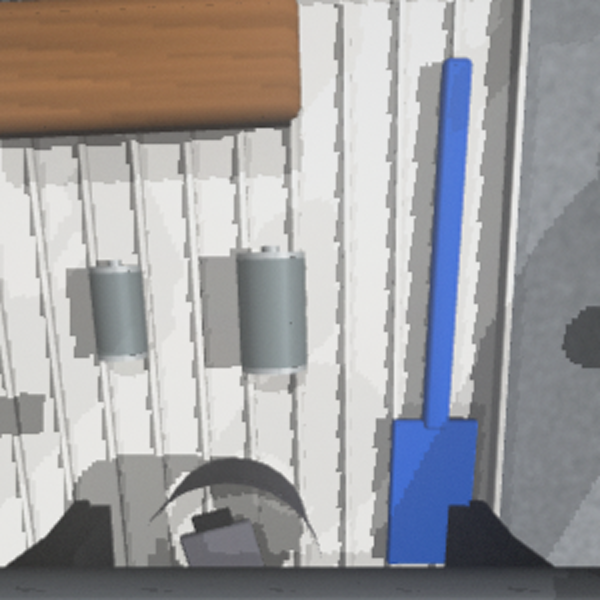

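```bash
python3 - <<'E'
from h import *
inc([0.558,-0.1652,0.06],Rt(97.2))
E
```

```text
turn [ 0.07 -0.07 -1.69] shift [-0.0033 -0.0429  0.1111] | 1.7 0.119 t 3.375 p [ 0.6003 -0.1579  0.1712] F [ 0.1  0.4 -0.1] w 0.0869
```

Request:
carry_out(increments="0 0 -1.7 -0.003 -0.043 0.02 0.06;0 0 -1.7 -0.003 -0.043 0.07 0.06;0 0 -1.7 -0.003 -0.043 0.11 0.06;0 0 -1.7 -0.003 -0.043 0.111 0.06;0 0 -1.7 -0.003 -0.043 0.111 0.06")

```text
time: 4.0
ee_pos: [0.5589, -0.1648, 0.0617]
eef_rot: [0.661, 0.75, 0.001, 0.001]
ft_force: [-0.0, -0.1, 1.2]
width: 0.0607
```

```bash
python3 - <<'E'
from h import *
inc([0.558,-0.1652,0.009],Rt(97.2))
E
```

```text
turn [ 0.16 -0.04  0.03] shift [-0.0003 -0.0011  0.0527] | 0.2 0.053 t 4.0 p [ 0.5589 -0.1648  0.0617] F [-0.  -0.1  1.2] w 0.0607
```

Request:
carry_out(increments="0 0 0 0 -0.001 0.03 0.05;0 0 0 0 -0.001 0.045 0.05;0 0 0 0 -0.001 0.053 0.05;0 0 0 0 -0.001 0.053 0.05;0 0 0 0 -0.001 0.053 0.05")

```text
time: 4.62
ee_pos: [0.5586, -0.165, 0.0096]
eef_rot: [0.661, 0.75, 0.002, 0.001]
ft_force: [-0.4, -0.8, 0.4]
width: 0.0499
```

```bash
python3 - <<'E'
from h import *
inc([0.558,-0.1652,0.009],Rt(97.2))
E
```

```text
turn [ 0.23 -0.02  0.03] shift [-0.0001 -0.0006  0.0006] | 0.2 0.001 t 4.625 p [ 0.5586 -0.165   0.0096] F [-0.4 -0.8  0.4] w 0.0499
```

Close on it, squeeze 35 N.

Request:
carry_out(increments="0 0 0 0 0 0 0.03;0 0 0 0 0 0 0.03;0 0 0 0 0 0 0.03;0 0 0 0 0 0 0.03;0 0 0 0 0 0 0.03", squeeze=35)

```text
time: 5.25
ee_pos: [0.5586, -0.165, 0.0095]
eef_rot: [0.661, 0.75, 0.002, 0.001]
ft_force: [0.4, -0.3, -0.1]
width: 0.0305
```

Request:
carry_out(increments="0 0 0 0 0 -0.005 0.03;0 0 0 0 0 -0.03 0.03;0 0 0 0 0 -0.07 0.03;0 0 0 0 0 -0.1 0.03;0 0 0 0 0 -0.1 0.03")

```text
time: 5.88
ee_pos: [0.5598, -0.1656, 0.1124]
eef_rot: [0.661, 0.75, 0.003, 0.003]
ft_force: [0.3, 0.3, -0.4]
width: 0.0299
```

```bash
python3 - <<'E'
from h import *
p,_=r.camera("side");cv2.imwrite("pics/s1.png",cv2.resize(p[200:400,290:490],None,fx=3,fy=3))
inc([0.558,-0.1652,0.009],Rt(97.2))
E
```

```text
turn [ 0.35 -0.    0.03] shift [ 1.000e-04 -1.500e-03  1.016e-01] | 0.3 0.102 t 5.925 p [ 0.5588 -0.1652  0.1106] F [-0.1 -0.5 -1.2] w 0.0299
```

View pics/s1.png

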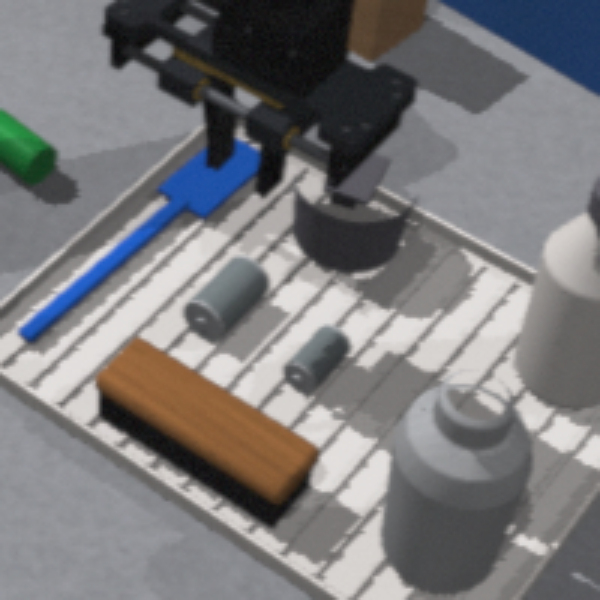

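```bash
python3 - <<'E'
from h import *
for P in ([.5588,-.165,.1106],[.558,-.165,.02],[.563,-.165,.02]):
    q=proj("side",P);print(P,((q-[290,200])*3).round(0),proj("top",P).round(1))
print(ray("side",290+228/3,200+295/3))
print(onz("side",290+228/3,200+297/3,.02))
wrist("w4")
E
```

```text
[0.5588, -0.165, 0.1106] [234. 205.] [401.1 246.1]
[0.558, -0.165, 0.02] [223. 296.] [394.8 248.9]
[0.563, -0.165, 0.02] [228. 292.] [394.8 246.7]
(array([-0.11691629, -0.69790868,  0.98539051]), array([ 0.52867273,  0.41410723, -0.75288015]))
[ 0.55961065 -0.16819072  0.02      ]
```

View pics/w4.png

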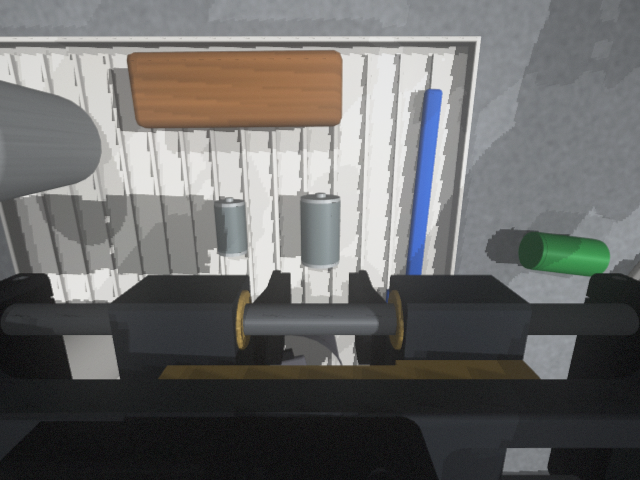

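```bash
python3 - <<'E'
from h import *
m,d=ld("w4");K=m["K"];E=m["extrinsics"];p,q,s=pose()
v,u=np.mgrid[:480,:640];P=np.stack([(u-K[0,2])/K[0,0]*d,(v-K[1,2])/K[1,1]*d,d],-1)@E[:3,:3].T+E[:3,3]
T=q.inv().apply((P-p).reshape(-1,3)).reshape(P.shape)
for a in [(280,274),(286,276),(285,285),(288,300),(275,300),(352,276),(358,276),(352,290),(375,300)]: print(a,d[a[1],a[0]],(T[a[1],a[0]]*1000).round(1))
print(s["ee_pos"],s["width"])
img=cv2.imread("pics/w4.png");cv2.imwrite("pics/w4c.png",cv2.resize(img[250:380,240:400],None,fx=5,fy=4.6))
E
```

```text
(280, 274) 0.16719027 [-20.   -9.4 -36.3]
(286, 276) 0.16808331 [-17.1  -8.1 -35.8]
(285, 285) 0.15626389 [-16.4  -8.5 -47.9]
(288, 300) 0.1601331 [-15.3  -0.  -46.2]
(275, 300) 0.14117503 [-19.   -8.4 -63.6]
(352, 276) 0.16751395 [ 15.9  -8.3 -36.2]
(358, 276) 0.16757303 [ 18.9  -8.3 -36.2]
(352, 290) 0.15534861 [ 14.7  -6.6 -49.3]
(375, 300) 0.1388568 [ 22.6  -9.4 -65.6]
[ 0.55810414 -0.1650301   0.10949661] 0.030215434790896518
```

View pics/w4c.png

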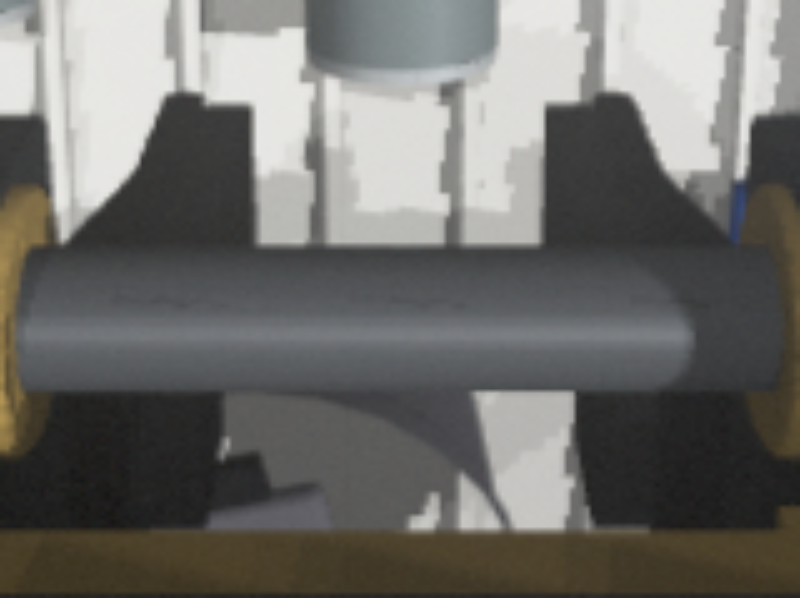

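```bash
python3 - <<'E'
from h import *
p,q,s=pose()
img,d=r.camera("side");m=r.camera_model("side");K=np.array(m["K"]);E=np.array(m["extrinsics"])
v,u=np.mgrid[:480,:640];P=np.stack([(u-K[0,2])/K[0,0]*d,(v-K[1,2])/K[1,1]*d,d],-1)@E[:3,:3].T+E[:3,3]
M=(d>0)&(np.hypot(P[...,0]-p[0],P[...,1]-p[1])<.05)&(P[...,2]>.09)
T=q.inv().apply((P[M]-p)).round(4)
o=np.argsort(-T[:,2])[:400:20];print(T[o]*1000)
cv2.imwrite("pics/s2.png",cv2.resize(img[220:280,340:400],None,fx=10,fy=10))
E
```

```text
[[  21.2   -7.4  -29. ]
 [ -26.9    2.8  -32.9]
 [  11.8    2.5  -36. ]
 [  11.7   -1.4  -38.9]
 [ -23.5  -10.6  -41. ]
 [ -26.5    5.   -44.8]
 [ -25.9   12.3  -47.2]
 [  21.5   -9.3  -49.7]
 [ -26.4   -9.8  -53.3]
 [  17.9   -8.4  -56.7]
 [  13.8    5.7  -59.9]
 [ -23.8  -11.   -63.5]
 [  18.7  -11.7  -66.8]
 [  12.9   -0.2  -70.1]
 [  23.2   -9.5  -73.2]
 [  17.5   -4.8  -78.6]
 [  16.9   10.2  -84.2]
 [  18.6   -2.   -94.4]
 [  17.2   -5.1 -105.1]
 [  17.1  -34.3 -107.7]]
```

View pics/s2.png

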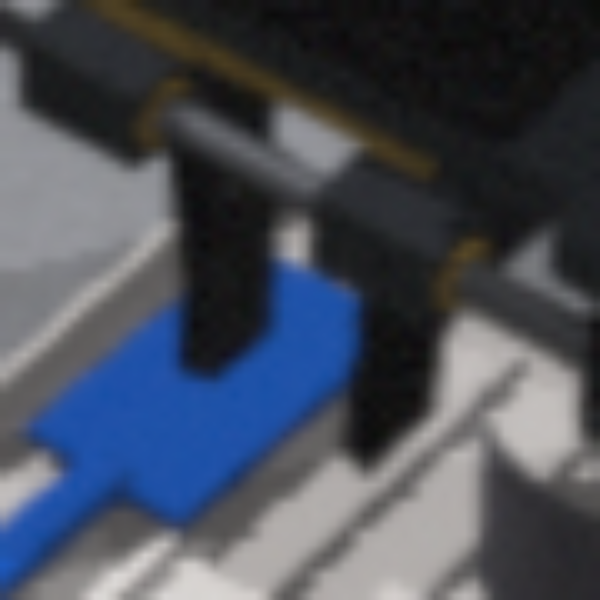

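Request:
carry_out(increments="0 0 0 0 0 0.02 0.055;0 0 0 0 0 0.06 0.055;0 0 0 0 0 0.09 0.055;0 0 0 0 0 0.105 0.055;0 0 0 0 0 0.105 0.055")

```text
time: 6.65
ee_pos: [0.5572, -0.1647, 0.0028]
eef_rot: [0.661, 0.75, 0.001, -0.0]
ft_force: [0.5, 0.6, 0.7]
width: 0.0546
```

Request:
carry_out(increments="0 0 0 0 0 0.005 0.055;0 0 0 0 0 0.01 0.055;0 0 0 0 0 0.015 0.055;0 0 0 0 0 0.02 0.055;0 0 0 0 0 0.02 0.055")

```text
time: 7.28
ee_pos: [0.5568, -0.1646, -0.0176]
eef_rot: [0.661, 0.75, 0.0, -0.001]
ft_force: [1.1, 0.4, 0.6]
width: 0.0551
```

```bash
python3 - <<'E'
from h import *
inc([0.558,-0.1652,-0.0215],Rt(97.2))
p,_=r.camera("side");cv2.imwrite("pics/s3.png",cv2.resize(p[240:330,320:420],None,fx=6,fy=6,interpolation=cv2.INTER_CUBIC))
E
```

```text
turn [-0.   -0.08  0.03] shift [-0.0007  0.0011  0.0039] | 0.1 0.004 t 7.275 p [ 0.5568 -0.1646 -0.0176] F [1.1 0.4 0.6] w 0.0551
```

View pics/s3.png

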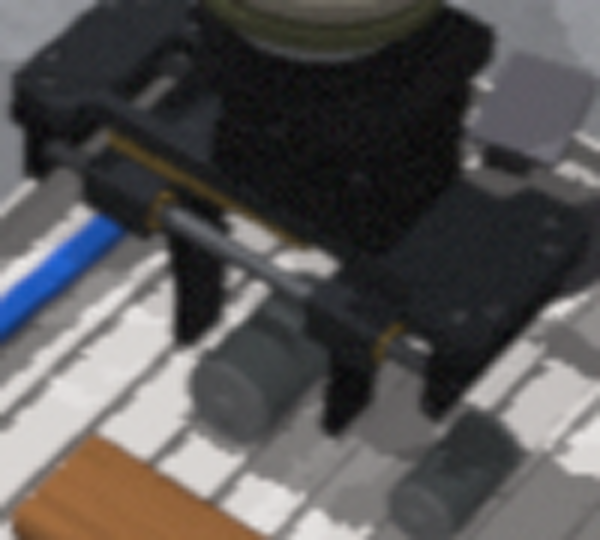

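Request:
carry_out(increments="0 0 0 -0.0005 0.001 0.002 0.055;0 0 0 -0.0005 0.001 0.004 0.055;0 0 0 -0.0005 0.001 0.004 0.055;0 0 0 -0.0005 0.001 0.004 0.055;0 0 0 -0.0005 0.001 0.004 0.055")

```text
time: 7.95
ee_pos: [0.5582, -0.165, -0.0212]
eef_rot: [0.661, 0.75, 0.001, -0.0]
ft_force: [0.4, 0.3, -0.3]
width: 0.0551
```

Request:
carry_out(increments="0 0 0 0 0 0 0.02;0 0 0 0 0 0 0.02;0 0 0 0 0 0 0.02;0 0 0 0 0 0 0.02;0 0 0 0 0 0 0.02", squeeze=35)

```text
time: 8.57
ee_pos: [0.5582, -0.165, -0.0212]
eef_rot: [0.661, 0.75, 0.001, -0.0]
ft_force: [-0.3, -0.2, 0.5]
width: 0.0332
```

```bash
python3 - <<'E'
from h import *
p,q,s=pose();print(s["width"],s["ft_force"])
wrist("w5")
img=cv2.imread("pics/w5.png")
m,d=ld("w5");K=m["K"];E=m["extrinsics"]
v,u=np.mgrid[:480,:640];P=np.stack([(u-K[0,2])/K[0,0]*d,(v-K[1,2])/K[1,1]*d,d],-1)@E[:3,:3].T+E[:3,3]
T=q.inv().apply((P-p).reshape(-1,3)).reshape(P.shape)
for uu in (275,278,281,284,356,359,362):
  for vv in range(260,290,2):
    t=T[vv,uu]*1000
    if t[2]<-25: print(uu,vv,t.round(1));break
sd,_=r.camera("side")
a=cv2.resize(img[220:330,250:390],None,fx=5,fy=5);cv2.imwrite("pics/w5c.png",a)
cv2.imwrite("pics/s4.png",cv2.resize(sd[270:320,340:400],None,fx=12,fy=12,interpolation=cv2.INTER_CUBIC))
E
```

```text
0.03320250617528287 [-0.2679552  -0.20925037  0.48721883]
275 262 [-23.4 -12.9 -25.4]
278 266 [-21.9 -10.8 -25.5]
281 268 [-20.4  -9.5 -25.2]
284 260 [-16.4 -21.  -45.7]
356 266 [ 19.1 -10.6 -25.1]
359 260 [ 20.6 -13.9 -25. ]
362 270 [ 21.7 -10.2 -30.1]
```

View pics/w5c.png

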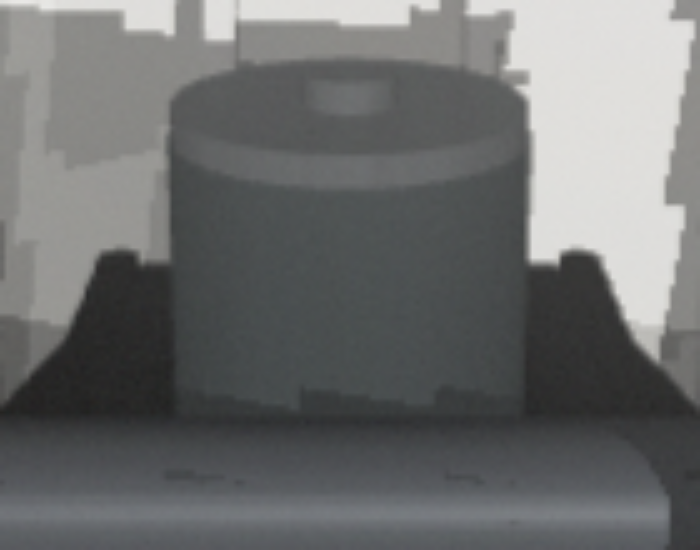

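View pics/s4.png

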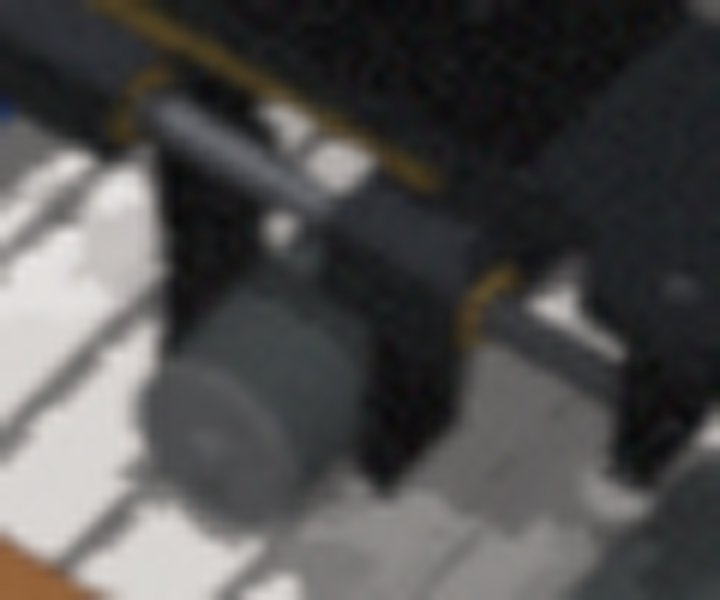

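Request:
carry_out(increments="0 0 0 0 0 0 0.041;0 0 0 0 0 0 0.041;0 0 0 0 0 0.0015 0.041;0 0 0 0 0 0.003 0.041;0 0 0 0 0 0.003 0.041")

```text
time: 9.3
ee_pos: [0.558, -0.165, -0.0244]
eef_rot: [0.661, 0.75, 0.001, -0.0]
ft_force: [0.8, 1.2, 0.4]
width: 0.0411
```

Request:
carry_out(increments="0 0 0 0 0 0 0.02;0 0 0 0 0 0 0.02;0 0 0 0 0 0 0.02;0 0 0 0 0 0 0.02;0 0 0 0 0 0 0.02", squeeze=35)

```text
time: 9.93
ee_pos: [0.558, -0.165, -0.0244]
eef_rot: [0.661, 0.75, 0.001, -0.0]
ft_force: [-1.2, -0.5, -1.3]
width: 0.033
```

Request:
carry_out(increments="0 0 0 0 0 -0.005 0.02;0 0 0 0 0 -0.02 0.02;0 0 0 0 0 -0.05 0.02;0 0 0 0 0 -0.09 0.02;0 0 0 0 0 -0.09 0.02")

```text
time: 10.55
ee_pos: [0.5604, -0.1659, 0.0699]
eef_rot: [0.661, 0.75, 0.002, 0.002]
ft_force: [0.4, 0.1, -1.2]
width: 0.0335
```

```bash
python3 - <<'E'
from h import *
p,q,s=pose();print(s["time"],s["width"],s["ft_force"],p)
wrist("w6")
img=cv2.imread("pics/w6.png")
sd,_=r.camera("side")
a=cv2.resize(img[180:330,220:420],None,fx=2.5,fy=2.5);b=cv2.resize(sd[200:310,300:440],None,fx=3.5,fy=3.5)
h=np.zeros((400,1000,3),np.uint8);h[:375,:500]=a;h[:385,505:995]=b;cv2.imwrite("pics/g6.png",cv2.resize(h,(800,320)))
E
```

```text
10.55 0.0334680167194926 [ 0.37347118  0.10503937 -1.24210844] [ 0.56042206 -0.16587362  0.06986135]
```

View pics/g6.png

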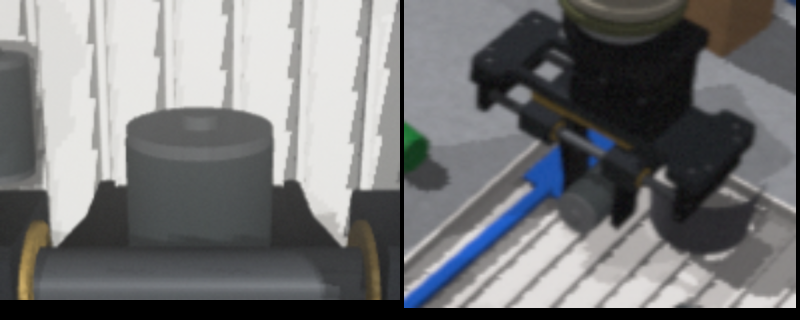

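```bash
cat >> h.py <<'E'
H=0.0444
def tgt(fx,fz,th,y=0.,yaw=None):
    # alarm mm coords of the flat centre, tilt deg -> TCP pose
    t=np.radians(th);mid=np.array([fx+29*np.cos(t),y,fz+29*np.sin(t)])/1000
    Rw=Rt((AA if yaw is None else yaw)-90,th);return wd(mid)+H*Rw.as_matrix()[:,2],Rw
def where():
    p,q,s=pose();M=q.as_matrix();mid=p-H*M[:,2];f=mid+.029*M[:,1];n=mid-.032*M[:,1]
    Fa=R.from_euler('z',-AA,degrees=True).apply(s["ft_force"])
    print("t",round(s["time"],2),"flat",(al(f)*1000).round(1),"nub",(al(n)*1000).round(1),"tilt",np.degrees(np.arcsin(-M[2,1])).round(1),"F_alarm",Fa.round(1),"M",np.round(s["torque"],2),"w",round(s["width"],4))
E
python3 - <<'E'
from h import *
where()
inc(*tgt(-18,90,0)); inc(*tgt(-18,70,25))
E
```

```text
t 10.65 flat [-207.9  319.2  110.7] nub [-154.1  347.8  110.7] tilt -0.1 F_alarm [ 0.4 -0.2 -1.5] M [ 0.06  0.04 -0.04] w 0.0335
turn [ 0.05 -0.09 28.03] shift [ 0.3845 -0.0143  0.0212] | 28.0 0.385 t 10.65 p [ 0.5582 -0.1651  0.0663] F [-0.3  0.3 -1.5] w 0.0335
turn [24.55  6.02 27.6 ] shift [ 0.392  -0.0285  0.0248] | 37.4 0.394 t 10.65 p [ 0.5582 -0.1651  0.0663] F [-0.3  0.3 -1.5] w 0.0335
```

Request:
carry_out(increments="0 0 5 0.055 0 0 0.02;0 0 11 0.115 0 0 0.02;0 0 17 0.17 0 0 0.02;0 0 23 0.23 -0.005 0 0.02;0 0 28 0.29 -0.01 0 0.02")

```text
time: 11.28
ee_pos: [0.5105, 0.1229, 0.0659]
eef_rot: [0.824, 0.567, 0.0, -0.0]
ft_force: [1.0, 1.1, -1.2]
width: 0.0331
```

```bash
python3 - <<'E'
from h import *
where()
inc(*tgt(-18,80,25))
E
```

```text
t 11.28 flat [-64.5  80.6 110.3] nub [ -3.5  80.4 110.3] tilt 0.0 F_alarm [-0.6 -1.4 -1.2] M [ 0.01 -0.06 -0.02] w 0.0331
turn [24.97 -0.07 -0.15] shift [ 0.0803 -0.0627  0.0139] | 25.0 0.103 t 11.275 p [0.5105 0.1229 0.0659] F [ 1.   1.1 -1.2] w 0.0331
```

Request:
carry_out(increments="8 0 0 0.04 -0.02 0.004 0.02;16 0 0 0.08 -0.045 0.008 0.02;25 0 0 0.08 -0.063 0.014 0.02;25 0 0 0.08 -0.063 0.014 0.02;25 0 0 0.08 -0.063 0.014 0.02")

```text
time: 11.9
ee_pos: [0.4804, 0.2195, 0.0517]
eef_rot: [0.805, 0.553, -0.122, -0.178]
ft_force: [0.3, 0.1, -1.7]
width: 0.0331
```

```bash
python3 - <<'E'
from h import *
where()
inc(*tgt(-18,35,25));inc(*tgt(-18,27.5,25))
wrist("w7");where()
m,d=ld("w7");K=m["K"];E=m["extrinsics"];p,q,s=pose()
v,u=np.mgrid[:480,:640];P=np.stack([(u-K[0,2])/K[0,0]*d,(v-K[1,2])/K[1,1]*d,d],-1)@E[:3,:3].T+E[:3,3]
T=q.inv().apply((P-p).reshape(-1,3)).reshape(P.shape)
M=(d>0)&(abs(T[...,0])<.02)&(T[...,1]<-.02)&(T[...,1]>-.05)&(T[...,2]>-.075)&(T[...,2]<-.015)
Q=T[M]*1000;print(len(Q),"x",np.percentile(Q[:,0],[1,99]),"y",np.percentile(Q[:,1],[1,50]),"z",np.percentile(Q[:,2],[1,99]))
C=Q[(Q[:,1]>-29)];print("can top x/z",C[C[:,2]<np.percentile(C[:,2],10)].mean(0).round(1),C[:,2].min())
F=Q[(Q[:,1]<-27)&(Q[:,1]>-30.5)&(abs(Q[:,2]+44)<30)];print("end face y",np.median(F[:,1]))
N=Q[Q[:,1]<-31];print("nub",len(N),N.mean(0) if len(N) else 0)
E
```

```text
t 11.9 flat [-18.    0.9  79.8] nub [ 37.3   0.8 105.4] tilt 24.9 F_alarm [-0.3 -0.2 -1.7] M [-0.27 -0.61 -0.04] w 0.0331
turn [ 0.11 -0.09 -0.19] shift [0.0008 0.0187 0.0406] | 0.2 0.045 t 11.9 p [0.4804 0.2195 0.0517] F [ 0.3  0.1 -1.7] w 0.0331
turn [ 0.11 -0.09 -0.19] shift [0.0008 0.0219 0.0474] | 0.2 0.052 t 11.9 p [0.4804 0.2195 0.0517] F [ 0.3  0.1 -1.7] w 0.0331
t 11.95 flat [-17.9   0.5  80.5] nub [ 37.4   0.4 106.1] tilt 24.9 F_alarm [ 0.5 -0.7 -1.5] M [-0.19 -0.54  0.05] w 0.0332
2674 x [-15.91869406  15.84083422] y [-32.1309046  -27.99639814] z [-62.14629762 -31.47411131]
can top x/z [ -0.2 -24.2 -61.7] -63.06387450820278
end face y -28.962626220901676
nub 123 [ 4.59137879e-02 -3.18755512e+01 -4.59431884e+01]
```

View pics/w7.png

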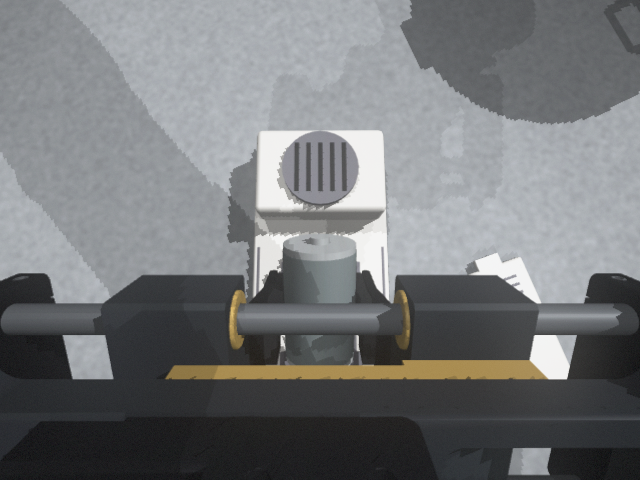

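Request:
carry_out(increments="0 0 -0.2 0.0007 0.005 0.01 0.02;0 0 -0.2 0.0007 0.011 0.022 0.02;0 0 -0.2 0.0007 0.016 0.034 0.02;0 0 -0.2 0.0007 0.0187 0.0406 0.02;0 0 -0.2 0.0007 0.0187 0.0406 0.02")

```text
time: 12.58
ee_pos: [0.4802, 0.2206, 0.007]
eef_rot: [0.804, 0.555, -0.122, -0.178]
ft_force: [-0.1, 0.0, -1.3]
width: 0.0333
```

```bash
python3 - <<'E'
from h import *
where()
inc(*tgt(-18,28.5,25))
E
```

```text
t 12.57 flat [-17.4  -0.1  35.1] nub [37.9 -0.  60.8] tilt 24.9 F_alarm [ 0.1 -0.  -1.3] M [-0.23 -0.62 -0.01] w 0.0333
turn [ 0.08 -0.08  0.05] shift [-0.0001  0.0032  0.0057] | 0.1 0.007 t 12.575 p [0.4802 0.2206 0.007 ] F [-0.1  0.  -1.3] w 0.0333
```

Request:
carry_out(increments="0 0 0 0 0.001 0.002 0.02;0 0 0 0 0.002 0.004 0.02;0 0 0 0 0.003 0.0057 0.02;0 0 0 0 0.003 0.0057 0.02;0 0 0 0 0.003 0.0057 0.02")

```text
time: 13.2
ee_pos: [0.4805, 0.2205, 0.0007]
eef_rot: [0.804, 0.555, -0.122, -0.178]
ft_force: [0.3, -0.2, -1.6]
width: 0.0333
```

```bash
python3 - <<'E'
from h import *
where();inc(*tgt(-25,28,25))
E
```

```text
t 13.2 flat [-17.8  -0.1  28.7] nub [37.5 -0.  54.4] tilt 24.9 F_alarm [-0.3  0.1 -1.6] M [-0.21 -0.55  0.05] w 0.0333
turn [ 0.09 -0.09  0.05] shift [-0.0001  0.0068 -0.0024] | 0.1 0.007 t 13.2 p [0.4805 0.2205 0.0007] F [ 0.3 -0.2 -1.6] w 0.0333
```

Request:
carry_out(increments="0 0 0 0 0.002 -0.0008 0.02;0 0 0 0 0.0045 -0.0018 0.02;0 0 0 0 0.0068 -0.0026 0.02;0 0 0 0 0.0068 -0.0026 0.02;0 0 0 0 0.0068 -0.0026 0.02")

```text
time: 13.82
ee_pos: [0.4873, 0.2179, 0.0001]
eef_rot: [0.804, 0.555, -0.122, -0.178]
ft_force: [0.6, 0.2, -2.0]
width: 0.0333
```

```bash
python3 - <<'E'
from h import *
where()
E
```

```text
t 13.82 flat [-25.   -0.1  28.2] nub [30.3 -0.1 53.9] tilt 24.9 F_alarm [-0.5 -0.4 -2. ] M [-0.2  -0.58  0.  ] w 0.0333
```

Request:
carry_out(increments="0 0 0 0 0.001 -0.0004 0.02;0 0 0 0 0.002 -0.0009 0.02;0 0 0 0 0.0027 -0.0013 0.02;0 0 0 0 0.0027 -0.0013 0.02;0 0 0 0 0.0027 -0.0013 0.02")

```text
time: 14.45
ee_pos: [0.4901, 0.2169, 0.0002]
eef_rot: [0.804, 0.555, -0.122, -0.178]
ft_force: [0.4, 0.6, -1.4]
width: 0.0331
```

```bash
python3 - <<'E'
from h import *
where()
E
```

```text
t 14.45 flat [-28.   -0.1  28.2] nub [27.3 -0.  53.9] tilt 24.9 F_alarm [-0.2 -0.7 -1.4] M [-0.23 -0.58  0.02] w 0.0331
```

Request:
carry_out(increments="0 0 0 0 0.0007 -0.0003 0.02;0 0 0 0 0.0014 -0.0006 0.02;0 0 0 0 0.0014 -0.0006 0.02;0 0 0 0 0.0014 -0.0006 0.02;0 0 0 0 0.0014 -0.0006 0.02")

```text
time: 15.08
ee_pos: [0.4915, 0.2164, 0.0001]
eef_rot: [0.804, 0.555, -0.122, -0.178]
ft_force: [-1.0, -0.9, -1.9]
width: 0.0337
```

```bash
python3 - <<'E'
from h import *
where()
E
```

```text
t 15.07 flat [-29.5  -0.1  28.2] nub [25.8 -0.1 53.9] tilt 24.9 F_alarm [ 0.6  1.2 -1.9] M [-0.24 -0.54 -0.03] w 0.0337
```

Request:
carry_out(increments="0 0 0 0 0.0007 -0.0003 0.02;0 0 0 0 0.0014 -0.0006 0.02;0 0 0 0 0.0014 -0.0006 0.02;0 0 0 0 0.0014 -0.0006 0.02;0 0 0 0 0.0014 -0.0006 0.02")

```text
time: 15.7
ee_pos: [0.4929, 0.2158, 0.0001]
eef_rot: [0.804, 0.555, -0.122, -0.178]
ft_force: [-0.2, 0.6, -1.1]
width: 0.0333
```

```bash
python3 - <<'E'
from h import *
where()
E
```

```text
t 15.7 flat [-31.   -0.1  28.1] nub [24.3 -0.1 53.8] tilt 24.9 F_alarm [ 0.4 -0.5 -1.1] M [-0.24 -0.57  0.01] w 0.0333
```

Request:
carry_out(increments="0 0 0 0 0.0007 -0.0003 0.02;0 0 0 0 0.0014 -0.0006 0.02;0 0 0 0 0.0014 -0.0006 0.02;0 0 0 0 0.0014 -0.0006 0.02;0 0 0 0 0.0014 -0.0006 0.02")

```text
time: 16.32
ee_pos: [0.4941, 0.2154, 0.0]
eef_rot: [0.804, 0.555, -0.122, -0.178]
ft_force: [-2.0, 0.3, -0.9]
width: 0.0333
```

```bash
python3 - <<'E'
from h import *
where()
E
```

```text
t 16.32 flat [-32.4  -0.1  28. ] nub [23.  -0.1 53.8] tilt 24.9 F_alarm [ 2.   0.4 -0.9] M [-0.07 -0.1   0.01] w 0.0333
```

Request:
carry_out(increments="0 0 0 0 0.0007 -0.0003 0.02;0 0 0 0 0.0014 -0.0006 0.02;0 0 0 0 0.0014 -0.0006 0.02;0 0 0 0 0.0014 -0.0006 0.02;0 0 0 0 0.0014 -0.0006 0.02")

```text
time: 16.95
ee_pos: [0.4954, 0.2149, -0.0001]
eef_rot: [0.803, 0.555, -0.122, -0.178]
ft_force: [-3.5, 1.6, -1.7]
width: 0.0334
```

```bash
python3 - <<'E'
from h import *
where()
E
```

```text
t 16.95 flat [-33.8  -0.2  27.9] nub [21.5 -0.1 53.7] tilt 25.0 F_alarm [ 3.8 -0.2 -1.7] M [0.07 0.21 0.03] w 0.0334
```

Request:
carry_out(increments="0 0 0 0 0.0007 -0.0003 0.02;0 0 0 0 0.0014 -0.0006 0.02;0 0 0 0 0.0014 -0.0006 0.02;0 0 0 0 0.0014 -0.0006 0.02;0 0 0 0 0.0014 -0.0006 0.02")

```text
time: 17.58
ee_pos: [0.4966, 0.2145, -0.0001]
eef_rot: [0.803, 0.555, -0.122, -0.178]
ft_force: [-6.4, 2.1, -0.4]
width: 0.0327
```

```bash
python3 - <<'E'
from h import *
where()
E
```

```text
t 17.57 flat [-35.   -0.2  27.9] nub [20.3 -0.1 53.7] tilt 25.0 F_alarm [ 6.7  0.3 -0.4] M [0.1  0.58 0.05] w 0.0327
```

Request:
carry_out(increments="0 0 0 0 0.0009 -0.0004 0.02;0 0 0 0 0.0018 -0.0008 0.02;0 0 0 0 0.0018 -0.0008 0.02;0 0 0 0 0.0018 -0.0008 0.02;0 0 0 0 0.0018 -0.0008 0.02")

```text
time: 18.2
ee_pos: [0.4976, 0.214, -0.0001]
eef_rot: [0.803, 0.555, -0.123, -0.179]
ft_force: [-6.2, 1.8, 0.5]
width: 0.0331
```

```bash
cat >> h.py <<'E'
def mm():
    s=r.read_state();m=s["torque"];print("M",round(-(.355*m[0]+.935*m[1]),3))
E
python3 - <<'E'
from h import *
where();mm();inc(*tgt(-38.3,28,25))
E
```

```text
t 18.2 flat [-36.2  -0.2  27.8] nub [19.1 -0.1 53.7] tilt 25.1 F_alarm [6.4 0.6 0.5] M [0.2  0.88 0.05] w 0.0331
M -0.891
turn [-0.08 -0.04  0.09] shift [-0.0002  0.0019 -0.001 ] | 0.1 0.002 t 18.2 p [ 4.976e-01  2.140e-01 -1.000e-04] F [-6.2  1.8  0.5] w 0.0331
```

Request:
carry_out(increments="0 0 0 0 0.001 -0.0004 0.02;0 0 0 0 0.002 -0.0009 0.02;0 0 0 0 0.002 -0.0009 0.02;0 0 0 0 0.002 -0.0009 0.02;0 0 0 0 0.002 -0.0009 0.02")

```text
time: 18.82
ee_pos: [0.4986, 0.2137, -0.0001]
eef_rot: [0.803, 0.555, -0.124, -0.18]
ft_force: [-7.8, 2.2, 1.5]
width: 0.0332
```

```bash
python3 - <<'E'
from h import *
where();mm();inc(*tgt(-38.7,28,25))
E
```

```text
t 18.82 flat [-37.3  -0.2  27.7] nub [17.9 -0.1 53.7] tilt 25.2 F_alarm [8.1 0.8 1.5] M [0.22 1.17 0.11] w 0.0332
M -1.172
turn [-0.21  0.    0.11] shift [-0.0002  0.0013 -0.0007] | 0.2 0.002 t 18.825 p [ 4.986e-01  2.137e-01 -1.000e-04] F [-7.8  2.2  1.5] w 0.0332
```

Request:
carry_out(increments="0 0 0 0 0.0015 -0.0007 0.02;0 0 0 0 0.0023 -0.0011 0.02;0 0 0 0 0.0026 -0.0012 0.02;0 0 0 0 0.0026 -0.0012 0.02;0 0 0 0 0.0026 -0.0012 0.02")

```text
time: 19.45
ee_pos: [0.4998, 0.2132, -0.0]
eef_rot: [0.802, 0.555, -0.125, -0.181]
ft_force: [-8.8, 1.9, 1.4]
width: 0.0327
```

```bash
python3 - <<'E'
from h import *
where();mm()
for th,fx,fz in((20,-39.2,27.5),(16,-39.2,27.5),(10,-39,27.5),(5,-39,27.2),(0,-39,27)): inc(*tgt(fx,fz,th))
E
```

```text
t 19.45 flat [-38.6  -0.2  27.6] nub [16.5 -0.1 53.8] tilt 25.4 F_alarm [8.9 1.3 1.4] M [0.28 1.51 0.12] w 0.0327
M -1.508
turn [-5.39  0.05  0.15] shift [-0.0001  0.0049  0.0024] | 5.4 0.005 t 19.45 p [ 0.4998  0.2132 -0.    ] F [-8.8  1.9  1.4] w 0.0327
turn [-9.39  0.04  0.15] shift [-0.0001  0.0082  0.004 ] | 9.4 0.009 t 19.45 p [ 0.4998  0.2132 -0.    ] F [-8.8  1.9  1.4] w 0.0327
turn [-15.39   0.04   0.15] shift [-0.0001  0.0132  0.0061] | 15.4 0.015 t 19.45 p [ 0.4998  0.2132 -0.    ] F [-8.8  1.9  1.4] w 0.0327
turn [-20.39   0.03   0.15] shift [-0.0002  0.0178  0.0076] | 20.4 0.019 t 19.45 p [ 0.4998  0.2132 -0.    ] F [-8.8  1.9  1.4] w 0.0327
turn [-2.539e+01  2.000e-02  1.600e-01] shift [-0.0002  0.0224  0.0086] | 25.4 0.024 t 19.45 p [ 0.4998  0.2132 -0.    ] F [-8.8  1.9  1.4] w 0.0327
```

```bash
python3 - <<'E'
from h import *
for th,fx,fz in((22.5,-40.2,27.5),(20,-40.4,27.5)): inc(*tgt(fx,fz,th))
E
```

```text
turn [-2.89  0.05  0.15] shift [-0.0001  0.0037  0.0009] | 2.9 0.004 t 19.45 p [ 0.4998  0.2132 -0.    ] F [-8.8  1.9  1.4] w 0.0327
turn [-5.39  0.05  0.15] shift [-0.0001  0.0059  0.0019] | 5.4 0.006 t 19.45 p [ 0.4998  0.2132 -0.    ] F [-8.8  1.9  1.4] w 0.0327
```

Request:
carry_out(increments="-1.5 0 0.1 0 0.0025 0.0 0.02;-2.9 0 0.1 0 0.0037 0.0009 0.02;-4.2 0 0.1 0 0.0048 0.0014 0.02;-5.4 0 0.1 0 0.0059 0.0019 0.02;-5.4 0 0.1 0 0.0059 0.0019 0.02")

```text
time: 20.08
ee_pos: [0.5022, 0.2123, -0.0041]
eef_rot: [0.81, 0.56, -0.1, -0.144]
ft_force: [-9.5, 2.4, 1.3]
width: 0.033
```

```bash
python3 - <<'E'
from h import *
where();mm()
for th,fx,fz in((18,-40.5,27.5),(16,-40.6,27.5),(14,-40.6,27.5)): inc(*tgt(fx,fz,th))
E
```

```text
t 20.07 flat [-38.5  -0.3  27.6] nub [18.7 -0.2 48.6] tilt 20.1 F_alarm [9.7 1.1 1.3] M [0.33 1.58 0.1 ] w 0.033
M -1.597
turn [-2.15  0.11  0.11] shift [-0.0002  0.0036  0.0004] | 2.2 0.004 t 20.075 p [ 0.5022  0.2123 -0.0041] F [-9.5  2.4  1.3] w 0.033
turn [-4.15  0.1   0.11] shift [-0.0002  0.0052  0.0013] | 4.1 0.005 t 20.075 p [ 0.5022  0.2123 -0.0041] F [-9.5  2.4  1.3] w 0.033
turn [-6.15  0.1   0.11] shift [-0.0002  0.0069  0.0022] | 6.1 0.007 t 20.075 p [ 0.5022  0.2123 -0.0041] F [-9.5  2.4  1.3] w 0.033
```

Request:
carry_out(increments="-1 0 0.1 0 0.003 -0.0003 0.02;-2.1 0 0.1 0 0.004 0.0003 0.02;-3.1 0 0.1 0 0.0048 0.0007 0.02;-4.1 0 0.1 0 0.0055 0.0012 0.02;-4.1 0 0.1 0 0.0055 0.0012 0.02")

```text
time: 20.7
ee_pos: [0.5048, 0.2113, -0.0071]
eef_rot: [0.814, 0.563, -0.081, -0.115]
ft_force: [-10.1, 3.1, 1.8]
width: 0.033
```

```bash
python3 - <<'E'
from h import *
where();mm()
for th,fx,fz in((14,-40.9,27.3),(12,-40.9,27.3),(10,-40.9,27.3)): inc(*tgt(fx,fz,th))
E
```

```text
t 20.7 flat [-39.   -0.3  27.4] nub [19.6 -0.2 44.5] tilt 16.2 F_alarm [10.6  0.7  1.8] M [0.34 1.78 0.06] w 0.033
M -1.785
turn [-2.22  0.16  0.07] shift [-0.0001  0.0036  0.0007] | 2.2 0.004 t 20.7 p [ 0.5048  0.2113 -0.0071] F [-10.1   3.1   1.8] w 0.033
turn [-4.22  0.16  0.07] shift [-0.0001  0.0052  0.0016] | 4.2 0.005 t 20.7 p [ 0.5048  0.2113 -0.0071] F [-10.1   3.1   1.8] w 0.033
turn [-6.22  0.16  0.08] shift [-0.0001  0.0068  0.0025] | 6.2 0.007 t 20.7 p [ 0.5048  0.2113 -0.0071] F [-10.1   3.1   1.8] w 0.033
```

Request:
carry_out(increments="-1 0 0 0 0.0026 0.0003 0.02;-2.2 0 0 0 0.0036 0.0007 0.02;-3.2 0 0 0 0.0044 0.0011 0.02;-4.2 0 0 0 0.0052 0.0016 0.02;-4.2 0 0 0 0.0052 0.0016 0.02")

```text
time: 21.32
ee_pos: [0.5072, 0.2102, -0.01]
eef_rot: [0.818, 0.566, -0.062, -0.086]
ft_force: [-9.8, 2.2, 3.5]
width: 0.0329
```

```bash
python3 - <<'E'
from h import *
where();mm()
for th,fx,fz in((10,-40.8,27.2),(8,-40.7,27.2),(6,-40.7,27.2)): inc(*tgt(fx,fz,th))
E
```

```text
t 21.32 flat [-39.1  -0.3  27.3] nub [20.5 -0.1 40.1] tilt 12.2 F_alarm [9.9 1.4 3.5] M [0.3  1.9  0.01] w 0.0329
M -1.883
turn [-2.18  0.21  0.14] shift [-0.0001  0.0034  0.0008] | 2.2 0.003 t 21.325 p [ 0.5072  0.2102 -0.01  ] F [-9.8  2.2  3.5] w 0.0329
turn [-4.18  0.21  0.14] shift [-0.0001  0.0049  0.0017] | 4.2 0.005 t 21.325 p [ 0.5072  0.2102 -0.01  ] F [-9.8  2.2  3.5] w 0.0329
turn [-6.18  0.21  0.15] shift [-0.0001  0.0065  0.0026] | 6.2 0.007 t 21.325 p [ 0.5072  0.2102 -0.01  ] F [-9.8  2.2  3.5] w 0.0329
```

Request:
carry_out(increments="-1 0 0 0 0.0025 0.0003 0.02;-2.2 0 0 0 0.0034 0.0008 0.02;-3.2 0 0 0 0.0042 0.0012 0.02;-4.2 0 0 0 0.0049 0.0017 0.02;-4.2 0 0 0 0.0049 0.0017 0.02")

```text
time: 21.95
ee_pos: [0.5097, 0.2093, -0.0126]
eef_rot: [0.82, 0.568, -0.042, -0.057]
ft_force: [-9.2, 1.0, 2.8]
width: 0.0335
```

```bash
python3 - <<'E'
from h import *
where();mm()
for th,fx,fz in((6,-40.8,27.2),(4,-40.8,27.2),(3,-40.7,27.1)): inc(*tgt(fx,fz,th))
E
```

```text
t 21.95 flat [-39.1  -0.3  27.3] nub [21.3 -0.1 35.9] tilt 8.1 F_alarm [9.  2.3 2.8] M [0.3  1.93 0.05] w 0.0335
M -1.913
turn [-2.12  0.25  0.2 ] shift [-0.      0.0034  0.0009] | 2.1 0.003 t 21.95 p [ 0.5097  0.2093 -0.0126] F [-9.2  1.   2.8] w 0.0335
turn [-4.12  0.24  0.21] shift [-0.      0.005   0.0018] | 4.1 0.005 t 21.95 p [ 0.5097  0.2093 -0.0126] F [-9.2  1.   2.8] w 0.0335
turn [-5.12  0.24  0.21] shift [-0.      0.0057  0.0023] | 5.1 0.006 t 21.95 p [ 0.5097  0.2093 -0.0126] F [-9.2  1.   2.8] w 0.0335
```

Request:
carry_out(increments="0 0 0 0 0.0022 -0.0003 0.02;0 0 0 0 0.003 -0.0004 0.02;-1 0 0.1 0 0.0037 0.0004 0.02;-2.1 0 0.1 0 0.0045 0.0009 0.02;-2.1 0 0.1 0 0.0045 0.0009 0.02")

```text
time: 22.58
ee_pos: [0.5119, 0.2086, -0.0141]
eef_rot: [0.821, 0.568, -0.033, -0.043]
ft_force: [-10.2, 2.5, 2.8]
width: 0.0334
```

```bash
python3 - <<'E'
from h import *
where();mm()
for th,fx,fz in((4,-41.7,27.2),(2,-41.6,27.1)): inc(*tgt(fx,fz,th))
E
```

```text
t 22.57 flat [-39.9  -0.5  26.9] nub [20.7 -0.3 33.5] tilt 6.2 F_alarm [10.4  1.2  2.8] M [ 0.45  2.1  -0.  ] w 0.0334
M -2.125
turn [-2.19  0.28  0.17] shift [-0.0002  0.0035  0.0006] | 2.2 0.004 t 22.575 p [ 0.5119  0.2086 -0.0141] F [-10.2   2.5   2.8] w 0.0334
turn [-4.19  0.28  0.18] shift [-0.0002  0.005   0.0016] | 4.2 0.005 t 22.575 p [ 0.5119  0.2086 -0.0141] F [-10.2   2.5   2.8] w 0.0334
```

Request:
carry_out(increments="-1 0 0.1 0 0.0028 0.0002 0.02;-2.2 0.1 0.1 0 0.0035 0.0006 0.02;-3.2 0.1 0.1 0 0.0042 0.001 0.02;-4.2 0.2 0.1 0 0.005 0.0015 0.02;-4.2 0.2 0.1 0 0.005 0.0015 0.02")

```text
time: 23.2
ee_pos: [0.5145, 0.2078, -0.0162]
eef_rot: [0.822, 0.569, -0.011, -0.015]
ft_force: [-9.9, 1.8, 2.8]
width: 0.0331
```

```bash
python3 - <<'E'
from h import *
where();mm()
for th,fx,fz in((0,-41.2,27),(0,-40,27),(0,-39,26.5)): inc(*tgt(fx,fz,th))
E
```

```text
t 23.2 flat [-39.8  -0.5  27.1] nub [21.2 -0.3 29.4] tilt 2.1 F_alarm [9.9 1.8 2.8] M [ 0.49  2.1  -0.08] w 0.0331
M -2.14
turn [-2.14  0.11  0.14] shift [-0.0003  0.0031  0.0011] | 2.2 0.003 t 23.2 p [ 0.5145  0.2078 -0.0162] F [-9.9  1.8  2.8] w 0.0331
turn [-2.14  0.11  0.14] shift [-0.0003  0.0019  0.0011] | 2.2 0.002 t 23.2 p [ 0.5145  0.2078 -0.0162] F [-9.9  1.8  2.8] w 0.0331
turn [-2.14  0.11  0.14] shift [-0.0003  0.0009  0.0017] | 2.2 0.002 t 23.2 p [ 0.5145  0.2078 -0.0162] F [-9.9  1.8  2.8] w 0.0331
```

Request:
carry_out(increments="-1 0 0.1 -0.0002 0.0028 0.0005 0.02;-2.1 0.1 0.1 -0.0002 0.0028 0.0012 0.02;-2.1 0.1 0.1 -0.0002 0.0022 0.0017 0.02;-2.1 0.1 0.1 -0.0002 0.0016 0.0017 0.02;-2.1 0.1 0.1 -0.0002 0.001 0.0017 0.02")

```text
time: 23.82
ee_pos: [0.5149, 0.2078, -0.0175]
eef_rot: [0.823, 0.568, -0.0, -0.001]
ft_force: [-7.1, 1.7, 5.6]
width: 0.0336
```

```bash
python3 - <<'E'
from h import *
where();mm()
E
```

```text
t 23.82 flat [-38.5  -0.5  26.9] nub [22.5 -0.5 27. ] tilt 0.1 F_alarm [7.3 0.9 5.6] M [ 0.35  1.59 -0.02] w 0.0336
M -1.609
```

Request:
carry_out(increments="0 0 0 0 0.0003 0.0008 0.02;0 0 0 0 0 0.0008 0.02;0 0 0 0 0 0.0008 0.02;0 0 0 0 0 0.0008 0.02;0 0 0 0 0 0.0008 0.02")

```text
time: 24.45
ee_pos: [0.5149, 0.208, -0.0175]
eef_rot: [0.823, 0.568, -0.0, -0.001]
ft_force: [-8.1, 0.3, 7.5]
width: 0.0332
```

```bash
python3 - <<'E'
from h import *
where();mm()
E
```

```text
t 24.45 flat [-38.4  -0.6  26.8] nub [22.6 -0.6 26.9] tilt 0.1 F_alarm [7.7 2.5 7.5] M [-0.02  1.61 -0.02] w 0.0332
M -1.5
```

Request:
carry_out(increments="0 0 0 0 -0.0005 0 0.02;0 0 0 0 -0.001 0 0.02;0 0 0 0 -0.0015 0 0.02;0 0 0 0 -0.0015 0 0.02;0 0 0 0 -0.0015 0 0.02")

```text
time: 25.08
ee_pos: [0.514, 0.2083, -0.0174]
eef_rot: [0.823, 0.568, 0.0, -0.001]
ft_force: [0.4, 0.0, -0.8]
width: 0.033
```

```bash
python3 - <<'E'
from h import *
where();mm()
E
```

```text
t 25.07 flat [-37.5  -0.6  27. ] nub [23.5 -0.5 27.1] tilt 0.1 F_alarm [-0.4 -0.2 -0.8] M [-0.11  0.13 -0.03] w 0.033
M -0.087
```

Request:
carry_out(increments="0 0 0 0 0 0.001 0.02;0 0 0 0 0 0.0015 0.02;0 0 0 0 0 0.0015 0.02;0 0 0 0 0 0.0015 0.02;0 0 0 0 0 0.0015 0.02")

```text
time: 25.7
ee_pos: [0.5141, 0.2083, -0.0176]
eef_rot: [0.823, 0.568, 0.0, -0.001]
ft_force: [-8.9, -2.4, 15.1]
width: 0.0332
```

```bash
python3 - <<'E'
from h import *
where();mm()
E
```

```text
t 25.7 flat [-37.6  -0.6  26.7] nub [23.4 -0.6 26.8] tilt 0.1 F_alarm [ 7.4  5.4 15.1] M [-0.63  1.84  0.  ] w 0.0332
M -1.501
```

Request:
carry_out(increments="0 0 0 0 0 -0.0015 0.02;0 0 0 0 0 -0.0015 0.02;0 0 0 0 0 -0.0015 0.045;0 0 0 0 0 -0.0015 0.055;0 0 0 0 0 -0.0015 0.055")

```text
time: 26.32
ee_pos: [0.5145, 0.2085, -0.0159]
eef_rot: [0.823, 0.568, 0.001, -0.001]
ft_force: [-0.1, -1.0, -0.2]
width: 0.0525
```

```bash
python3 - <<'E'
from h import *
where()
E
```

```text
t 26.32 flat [-37.9  -0.9  28.5] nub [23.1 -0.9 28.6] tilt 0.1 F_alarm [-0.3  1.  -0.2] M [-0.03 -0.04  0.01] w 0.0525
```

Request:
carry_out(increments="0 0 0 0 0 -0.01 0.055;0 0 0 0 0 -0.04 0.055;0 0 0 0 0 -0.08 0.055;0 0 0 0 0.02 -0.13 0.055;0 0 0 0 0.045 -0.15 0.055")

```text
time: 26.95
ee_pos: [0.5584, 0.1928, 0.1385]
eef_rot: [0.823, 0.568, 0.003, -0.001]
ft_force: [-0.4, 1.1, 0.1]
width: 0.0552
```

Request:
carry_out(increments="0 0 0 0 0.02 -0.02 0.055;0 0 0 0 0.02 -0.02 0.055;0 0 0 0 0.02 -0.02 0.055;0 0 0 0 0.02 -0.02 0.055;0 0 0 0 0.02 -0.02 0.055")

```text
time: 27.58
ee_pos: [0.5764, 0.1858, 0.158]
eef_rot: [0.823, 0.568, 0.003, -0.001]
ft_force: [-1.0, -0.3, 0.2]
width: 0.0551
```

```bash
python3 - <<'E'
from h import *
where();wrist("w8")
m,d=ld("w8");K=m["K"];E=m["extrinsics"]
v,u=np.mgrid[:480,:640];P=np.stack([(u-K[0,2])/K[0,0]*d,(v-K[1,2])/K[1,1]*d,d],-1)@E[:3,:3].T+E[:3,3]
a=np.radians(AA);X=np.array([np.cos(a),np.sin(a)]);Y=np.array([-X[1],X[0]])
D=P[...,:2]-AO[:2];ax=D@X*1000;ay=D@Y*1000;z=P[...,2]*1000
print([ (x, np.max(z[(d>0)&(abs(ax-x)<2)&(abs(ay)<16)]).round(1), np.percentile(z[(d>0)&(abs(ax-x)<2)&(abs(ay)<2)],50).round(1)) for x in (-36,-30,-20,-10,0,10,16,19,22)])
i=cv2.imread("pics/w8.png");c=proj("wrist",wd([-.007,0,.03]),m).astype(int);print(c)
c0=max(c[1]-100,0);cv2.imwrite("pics/w8c.png",cv2.resize(i[c0:c0+200,c[0]-100:c[0]+100],None,fx=3,fy=3,interpolation=cv2.INTER_CUBIC))
E
```

```text
t 27.57 flat [-103.6   -1.5  202.4] nub [-42.6  -1.5 202.3] tilt -0.1 F_alarm [0.9 0.7 0.2] M [-0.01 -0.03 -0.01] w 0.0551
[(-36, np.float64(45.9), np.float64(44.7)), (-30, np.float64(46.2), np.float64(45.2)), (-20, np.float64(46.5), np.float64(45.1)), (-10, np.float64(46.7), np.float64(45.4)), (0, np.float64(46.6), np.float64(45.1)), (10, np.float64(47.2), np.float64(45.4)), (16, np.float64(47.1), np.float64(45.4)), (19, np.float64(46.4), np.float64(45.4)), (22, np.float64(44.6), np.float64(32.6))]
[316 150]
```

View pics/w8c.png

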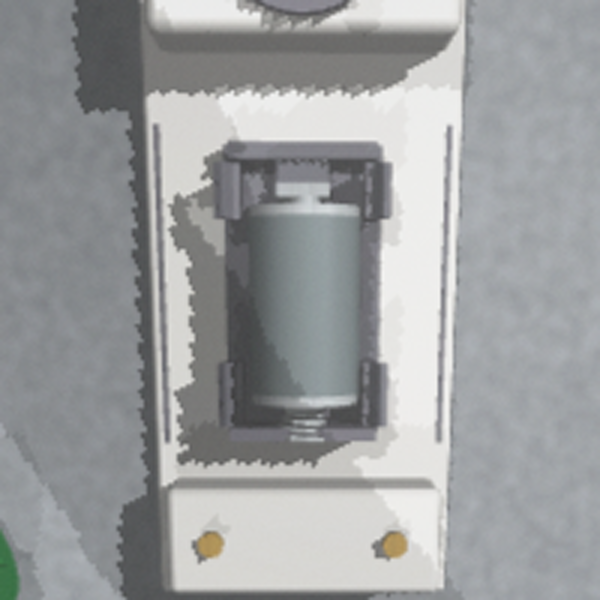

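```bash
python3 - <<'E'
from h import *
m,d=ld("w8");K=m["K"];E=m["extrinsics"]
v,u=np.mgrid[:480,:640];P=np.stack([(u-K[0,2])/K[0,0]*d,(v-K[1,2])/K[1,1]*d,d],-1)@E[:3,:3].T+E[:3,3]
a=np.radians(AA);X=np.array([np.cos(a),np.sin(a)]);Y=np.array([-X[1],X[0]])
D=P[...,:2]-AO[:2];ax=D@X*1000;ay=D@Y*1000;z=P[...,2]*1000
def md(x0,x1,y0,y1):
    M=(d>0)&(ax>x0)&(ax<x1)&(ay>y0)&(ay<y1);return np.percentile(z[M],[10,50,90]).round(1),M.sum()
print("low block(28)",md(-95,-72,-35,35),"siren(41)",md(72,120,-40,40),"plate(8)",md(-30,30,32,42),md(-30,30,-42,-32),"floor",md(-10,10,19,23),"table",md(-50,50,60,80),md(-50,50,-80,-60))
M=(d>0)&(z>36)&(z<50)&(abs(ay)<25)&(ax>-50)&(ax<30)
for x in (-33,-28,-15,0,12,18):
    S=M&(abs(ax-x)<2); A=np.c_[ay[S],z[S]]; 
    # circle fit
    B=np.c_[2*A,np.ones(len(A))];s=np.linalg.lstsq(B,(A**2).sum(1),rcond=None)[0];print(x,len(A),s[:2].round(2),np.sqrt(s[2]+s[0]**2+s[1]**2).round(2), "edges y",A[:,0].min().round(1),A[:,0].max().round(1))
print("cell x extents",np.percentile(ax[M&(z>42)],[0.5,99.5]))
E
```

```text
low block(28) (array([ 27.9, 201.4, 244.2]), np.int64(3412)) siren(41) (array([35.6, 39.4, 41.3]), np.int64(5174)) plate(8) (array([7.3, 8.3, 9.3]), np.int64(660)) (array([7.3, 8.2, 9.2]), np.int64(651)) floor (array([ 9.5, 10.4, 11.3]), np.int64(94)) table (array([-1.000e-01,  2.646e+02,  2.751e+02]), np.int64(5416)) (array([ -0.3, 272.3, 291.1]), np.int64(5000))
-33 137 [-0.62 29.62] 15.83 edges y -15.1 14.4
-28 144 [-0.58 29.26] 16.1 edges y -15.1 14.3
-15 158 [-0.66 29.52] 15.97 edges y -14.9 15.0
0 165 [-0.64 28.97] 16.37 edges y -15.7 14.8
12 168 [-0.68 29.4 ] 16.11 edges y -16.3 13.7
18 162 [-0.75 29.56] 15.86 edges y -15.4 13.7
cell x extents [-37.13316534  20.06580444]
```

```bash
python3 - <<'E'
from h import *
p,_=r.camera("side");cv2.imwrite("pics/s9.png",p);where()
print(r.close_job())
E
```

```text
t 27.68 flat [-103.9   -1.5  202.6] nub [-42.9  -1.4 202.5] tilt -0.1 F_alarm [ 0.2 -0.1  0.6] M [-0.01  0.01 -0.06] w 0.0546
the job is handed in; nothing more can be done
None
```

View pics/s9.png

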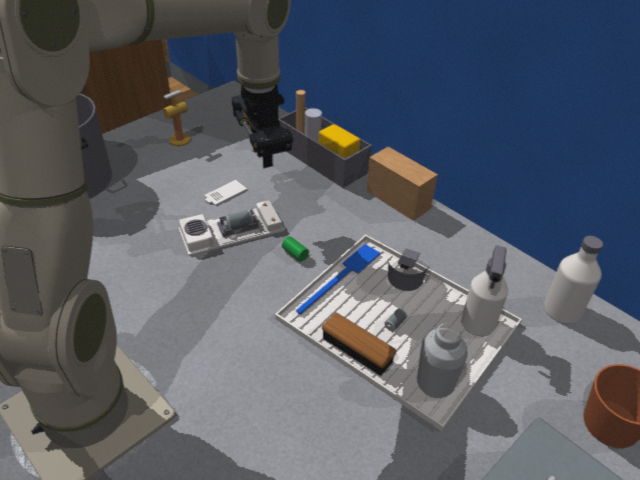

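The larger cell is in the alarm's bay, level between the spring and the fixed contact. The gripper is clear, and I handed the job in at about 27.7 s. No verdict was given, so this rests on my own checks.

**What I did**
- **Grasp:** The first try closed on air above the cell. The fingers really end about 32 mm short of the reported TCP, which the wrist and side depth images both showed. I went lower and the second grip held.
- **Spring:** I carried the cell over with its nub end raised 25° and found the spring by feel, which put the insert about 5–6 mm to −x of nominal. I pressed the flat end back to about 6 mm with the nub tip still about 54 mm above the table.
- **Lowering:** I tilted the nub end down in steps. Sideways force peaked at about 10.6 N, which means about 7 mm of spring travel, under the 8.3 mm limit. I then let the nub rest on the contact, pressed down lightly (about 15 N) and let go.

**Last checks**
- **Position:** The wrist image shows the nub against the contact and the cell between the cheeks, about 0.6 mm off the centre line.
- **Height:** It is level to about 0.7 mm. The depth image puts the cell's top about 1 mm higher than expected, but the arm's own reading while pressing said it was on the floor. Either way it is within the 3 mm allowed.
- **Spring at home:** I did not measure this directly; about 5 mm follows from the nub touching the contact.
- **Surroundings:** The final picture shows nothing else visibly moved.

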